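# Close up the turner's accessory chest

## Task

Close up the plywood accessory chest on the lathe bench: first push the upright tool panel at its near side down until it lies flat inside the chest, then push the open lid over and press it fully shut on the rim. Only push with the fingertips or the outside of the fingers: do not take the panel or the lid between the fingers, and leave everything on the bench and in the chest where it is.

Things in the scene. Friction and masses are not known exactly. Their poses are not given: they have to be found in the camera images.
- chest: open plywood chest fixed on a 260 x 480 mm wooden slab (top 12 to 50 mm above the bench), 200 mm (its x, front to back) x 200 mm (its y) x 100 mm high, walls and floor 10 mm thick. Origin: centre of its underside, on the slab. Its +x points away from the robot (turned by up to 0.5 rad) to the wall that carries the lid's hinge; the near (-x) wall carries the panel's hinge.
- flap (a joint): angle (rad) of the tool panel, a plywood flap 90 mm long (hinge to free edge) x 166 mm wide x 8 mm thick, hex keys held on its underside. 0 = folded flat in the chest (a stop), its face 94 mm above the chest's underside, 6 mm below the rim; 1.57 = upright, face to the robot; 1.6 = stop. Starts near upright. Stiff hinge (0.09 N m), no spring: stays where left; 1 to 2 N moves it.
- flap_hinge (a point): middle of the flap's hinge line, at the inner side of the chest's near wall, 94 mm above the chest's underside, in the plane of the flap's outer face; the line runs along the chest's y. Axes turn with the flap: x from the hinge along the face to the free edge (91 mm away), z out of the outer face (up when folded, towards the robot when upright).
- flap_face (a point): middle of the flap's outer face, 46 mm from its hinge; axes as for flap_hinge. Nothing lies on this face.
- lid (a joint): angle (rad) of the lid, a plywood board 200 mm long (hinge to free edge) x 200 mm wide x 10 mm thick. 0 = shut on the rim (a stop), outer face 110 mm above the chest's underside; 1.57 = upright; 1.6 = stop. Starts near upright, leaning to the robot. Stiff hinge (0.5 N m), no spring: push it all the way (2 to 6 N near the free edge). It strikes the flap if that is up.
- lid_hinge (a point): middle of the lid's hinge line, at the outer edge of the chest's far wall, 100.5 mm above the chest's underside, on the lid's inner face; the line runs along the chest's y. Axes turn with the lid: -x from the hinge to the free edge (200 mm away), z from inner to outer face (up when shut, away from the robot when upright).
- lid_face (a point): middle of the lid's outer face, 100 mm from hinge and free edge, 10 mm above the hinge's plane; axes as for lid_hinge. The face is free but for two flat hinge leaves 1 mm thick.
- baluster: a small turned beech baluster standing upright, 52 mm across, 120 mm tall, on the slab beside the chest (either side); origin: centre of its underside. Leave it alone.
- tin: a round metal wax tin, 68 mm across, 62 mm tall, standing on the slab beside the chest (the other side from the baluster); origin: centre of its underside. Leave it alone.
- sander: a cork sanding block 100 x 60 x 32 mm lying on the bench; origin: centre of its underside. Leave it alone.
- gouge: a turning gouge lying on the bench, 285 mm long, 33 mm high, dark wooden handle to its -x, steel blade to its +x; origin: on the bench under the ferrule, about mid-length. Leave it alone.
- polish: a white plastic bottle with black cap, 60 mm across, 130 mm tall, standing on the bench; origin: centre of its underside. Leave it alone.
- centre: a steel drive centre, 30 mm across the foot, 50 mm tall, standing inside the chest in its far half on the 10 mm thick floor; origin: centre of its underside. Leave it where it stands.
- collar: a dark steel collar (ring), 52 mm outside, 22 mm tall, lying inside the chest in its far half on the floor; origin: centre of its underside. Leave it where it lies.

How it is judged:
By the outcome, as a careful person would: the job done as asked, in the order asked, and still so for the second after the job is handed in, with the robot touching nothing.
It also fails if it takes over 48 s, if anything falls off the work surface, if the arm or the gripper's body presses on something with over 40 N, if the wrist force passes 120 N, or if a joint passes its speed limit or range.

## Robot

A 6-joint arm with a two-finger parallel gripper is mounted at the origin on the work surface. World frame = base frame: x ahead of the robot, y to its left, z up, the work surface at z = 0. Lengths are in m, angles in rad, forces in N, time in s.
With the tool pointing down it reaches from about 0.275 to 0.825 m from the base axis. Payload 5.2 kg.
Tool frame: the origin (TCP) lies between the finger pads; the fingertips stand 17 mm ahead of it and the grasp point (between the pads) lies 2 mm behind it; z points along the fingers, y is the direction in which the jaws open and shut (so a half turn about z gives the same grasp; the last joint's range is limited). The gripper opens to 93 mm and grips with 3 to 60 N. Pads are 15 mm wide; open, the fingers measure 128 mm over their backs; the gripper's body (75 mm by 188 mm) begins 65 mm behind the grasp point.
Start: joints at [1.021, 0.259, 1.535, -0, 1.348, -0.203], TCP at [0.187, 0.517, 0.236] pointing down, gripper open.
Joint ranges: [-3.14, 3.14], [-0.91, 2.08], [0.19, 2.58], [-1.22, 4.36], [0.22, 2.71], [-3.12, 3.12]. Speed limits (rad/s): [2.57, 2.57, 3.14, 3.14, 3.14, 3.14].

## Interface

Orientations are given as a unit quaternion [x, y, z, w].
In Python, from rig import env gives the robot as it stands.
- The arm moves only by the tool play_rows, never from a script. Its argument "moves" is a list that holds one entry, the list of rows, each a list of 7 numbers: the shift along the tool's x, y, z in units of 40 mm (1.0 is 40 mm), then the turn, a rotation vector about the tool's x, y, z in degrees, then the gripper command: -1 is fully open, 1 is shut, values between are in proportion. In form: [[[dx, dy, dz, ax, ay, az, gripper], ...]]. A call has 1 to 5 rows; each row shifts and turns the commanded pose from where the row before left it, along the tool's axes as they then stand; what a row does not reach is not made up. A row lasts 1/8 s, in which the tool goes at most 62.5 mm and 10.7 degrees, less where a joint would pass 70% of its speed; a pose out of reach is approached as far as the arm can. A call is refused whole if a number of a shift passes 1 or a number of a turn 10.7, either way. A call with a gripper value outside its range is refused whole. The fingers move at their own pace and stop on an object; the grip force is fixed at half the most. Time passes only in rows, so rows that do not move let the fingers close. It gives the time, the measured TCP pose, the force and the opening at its end, in the units of the state.
- env.state(): the state, without advancing time (a new reading comes with each control period).
- env.get_image(name): name is "side" or "top" or "wrist"; returns the picture (420x560x3 uint8, red, green, blue); there is no depth.
- env.camera_model(name): a dict with "intrinsics" (3x3 intrinsics, pixels), "distortion" ([k1, k2, p1, p2, k3] as OpenCV has them; the pictures are not rectified), "eye" and "rotation" of the camera in the world; the wrist camera has in their place "mount" (4x4, takes a point from camera to tool coordinates, whose origin is the TCP and whose axes are the flange's). Camera axes: x right, y up, looking along -z (the intrinsics and any distortion apply to the point x, -y, -z); pixel columns grow to the right and rows downward; lengths in m; the calibration is good to about 2 mm. A picture is of the moment at which its call begins: read the wrist's pose just before it. camera_model takes no time and is no camera call.
- env.hand_in(): hands the job in, once; it reports no verdict.
The state is a dict: "time": time; "joints": joint angles; "joint_vel": joint speeds; "tau": joint torques, N m; "position": TCP position; "eef_rot": TCP orientation; "ft_force": force on the tool from outside, world axes, zero at the start; "wrist_torque": the same for the moment, N m; "opening": finger opening in m.
Only numpy, scipy, OpenCV 4.12 (cv2) and the standard library are available. Lean on these libraries where they do the work, as an engineer would, in place of code of your own. Each camera call takes 0.05 s, during which the arm holds its last target.

## Working session

There is one attempt and no reset: what is moved stays moved. The work goes in short steps, Python scripts to look and compute and a tool call to move; the robot and the scene stay as the last step left them, time stands still between calls to the robot, and variables do not carry over. Pictures are saved under pics/ and viewed, and the job is handed in when it is done.

Besides the shell and the picture viewer there is one more tool, called after "Request:" as name(argument=value, ...) on one line, values as JSON. play_rows: Moves the arm, as the interface text tells. Its arguments: {"type":"object","properties":{"moves":{"type":"array","items":{"type":"array","items":{"type":"array","items":{"type":"number"}}}}},"required":["moves"]}

```bash
ls; mkdir -p pics
python3 - <<'E'
from rig import env
import cv2,numpy as np
s=env.state()
for k,v in s.items(): print(k,v)
for n in ["side","top","wrist"]:
    im=env.get_image(n); cv2.imwrite(f"pics/a_{n}.png",im[:,:,::-1])
    print(n,env.camera_model(n))
E
```

```text
pics
time 0.0
joints [ 1.02123097e+00  2.59306763e-01  1.53610324e+00 -2.81403406e-05
  1.34799998e+00 -2.02791705e-01]
joint_vel [-7.22492069e-05 -4.05354507e-04  2.09735094e-04 -9.23187407e-04
 -1.09997672e-03 -4.44241249e-04]
tau [-1.07767242e-03 -4.37292981e+01 -2.84009600e+01  7.16888951e-02
  4.10852744e-02 -1.59672868e-04]
position [0.18662532 0.51680422 0.2348291 ]
eef_rot [ 1.72516231e-01  9.85006256e-01 -8.50167057e-04 -3.21055043e-04]
ft_force [ 0.18386967 -0.09500923  0.2488796 ]
wrist_torque [-0.06209481 -0.00344729  0.00311809]
opening 0.0932351647508298
side {'intrinsics': array([[511.23616468,   0.        , 278.96476608],
       [  0.        , 511.23616468, 201.90486644],
       [  0.        ,   0.        ,   1.        ]]), 'distortion': array([-0.19343114,  0.        ,  0.        ,  0.        ,  0.        ]), 'eye': array([0.39331784, 1.29569005, 1.48570621]), 'rotation': array([-0.01896712,  0.36777823,  0.92872087, -0.04309251])}
top {'intrinsics': array([[493.39460701,   0.        , 287.09923284],
       [  0.        , 493.39460701, 207.96604409],
       [  0.    
[... 159 characters left out ...]
.59542581]), 'rotation': array([ 0.05341229, -0.06412503, -0.69756173,  0.71164791])}
wrist {'intrinsics': array([[292.94210906,   0.        , 280.28507683],
       [  0.        , 292.94210906, 212.51173597],
       [  0.        ,   0.        ,   1.        ]]), 'distortion': array([-0.05020382,  0.        ,  0.        ,  0.        ,  0.        ]), 'mount': array([[ 1.89250019e-03,  9.61333691e-01,  2.75379652e-01,
         7.57463650e-02],
       [ 9.99996773e-01, -1.35256597e-03, -2.15058316e-03,
         8.99916504e-05],
       [-1.69495890e-03,  2.75382834e-01, -9.61333148e-01,
        -1.48969116e-01],
       [ 0.00000000e+00,  0.00000000e+00,  0.00000000e+00,
         1.00000000e+00]])}
```

View pics/a_side.png

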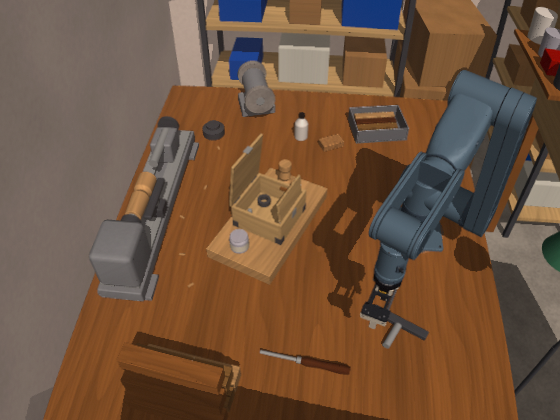

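View pics/a_top.png

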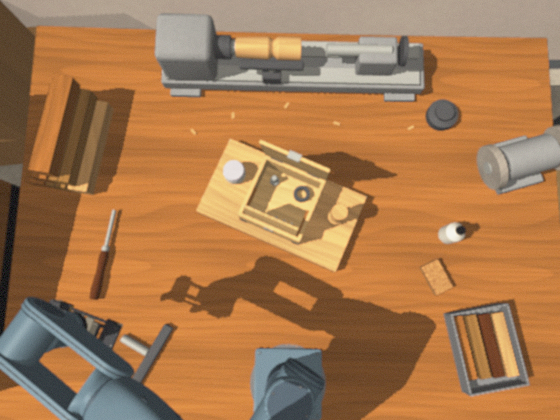

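View pics/a_wrist.png

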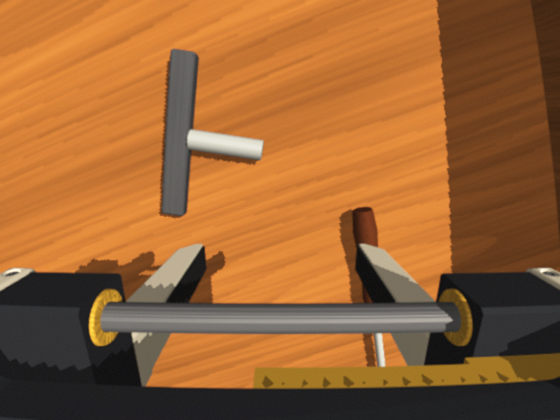

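The side view shows the chest around (265,205), with the lid open behind it and the panel upright. The tin is at (238,240) and the baluster at (285,175). The top view shows the chest at about (285,195). I'll enlarge both views to pick corners.

```bash
cat > h.py <<'E'
import numpy as np,cv2
from scipy.spatial.transform import Rotation as R
from rig import env
def campose(n,st=None):
    m=env.camera_model(n)
    if n=="wrist":
        T=np.eye(4);T[:3,:3]=R.from_quat(st["eef_rot"]).as_matrix();T[:3,3]=st["position"]
        W=T@np.array(m["mount"]); return W[:3,:3],W[:3,3],m
    q=m["rotation"]
    return R.from_quat(q).as_matrix(),np.array(m["eye"]),m
def proj(n,P,st=None):
    Rm,e,m=campose(n,st)
    c=(np.atleast_2d(P)-e)@Rm; c=c*[1,-1,-1]
    return cv2.projectPoints(c.astype(float),np.zeros(3),np.zeros(3),m["intrinsics"],m["distortion"])[0][:,0]
def chestT(x,y,yaw,z=0.0):
    T=np.eye(4);T[:3,:3]=R.from_euler('z',yaw).as_matrix();T[:3,3]=[x,y,z];return T
def ap(T,P): P=np.atleast_2d(P);return P@T[:3,:3].T+T[:3,3]
def flap(a,r,y,z=0):  # chest coords; hinge at x=-0.09,z=.094 ; a=0 flat towards +x
    return np.array([-0.09+r*np.cos(a)-z*np.sin(a),y,0.094+r*np.sin(a)+z*np.cos(a)])
def lid(a,r,y,z=0):   # hinge at x=.1 z=.1005 ; r from hinge towards free edge, z outer
    return np.array([0.1-r*np.cos(a)+z*np.sin(a),y,0.1005+r*np.sin(a)+z*np.cos(a)])
E
python3 - <<'E'
import cv2
for n,(x0,y0,x1,y1),f in [("side",(200,120,335,280),4),("top",(190,130,375,275),4)]:
    im=cv2.imread(f"pics/a_{n}.png")[y0:y1,x0:x1]
    im=cv2.resize(im,None,fx=f,fy=f,interpolation=cv2.INTER_CUBIC)
    im=im[:600,:800]
    cv2.imwrite(f"pics/az_{n}.png",im);print(im.shape)
E
```

```text
(600, 540, 3)
(580, 740, 3)
```

View pics/az_side.png

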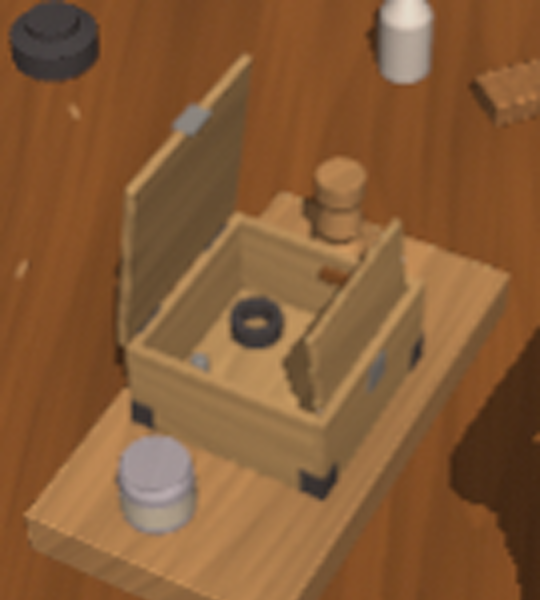

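View pics/az_top.png

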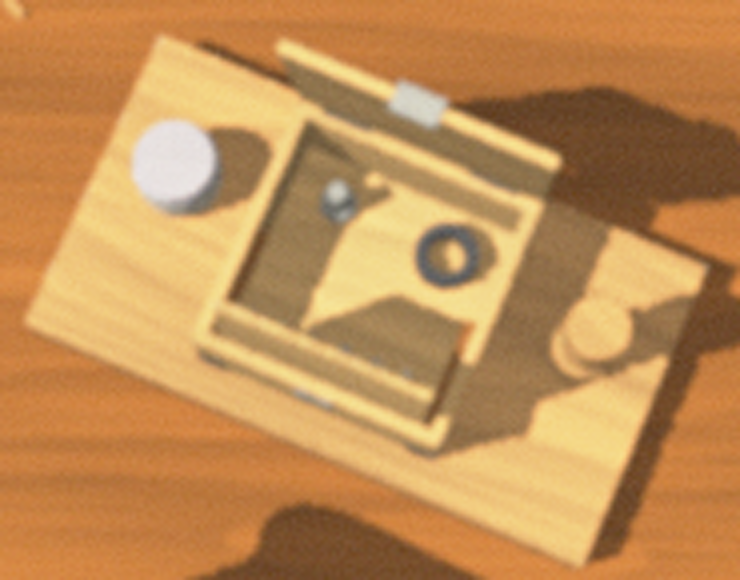

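```bash
cat > fit.py <<'E'
from h import *
from scipy.optimize import least_squares
Z=lambda n,u,v:(np.array([u,v])+.5)/4-.5+np.array({"side":(200,120),"top":(190,130)}[n])
z=.1
obs=[("top",(-.1,.1,z),200,348),("top",(-.1,-.1,z),438,446),("top",(.1,-.1,z),545,203),("top",(.1,.1,z),303,108),
("side",(-.1,.1,z),322,420),("side",(.1,.1,z),130,347),("side",(-.1,-.1,z),425,287),("side",(.1,-.1,z),238,217)]
lo=[("top",.2,.1,.01,280,40),("top",.2,-.1,.01,562,155),("side",.2,.1,0,135,190),("side",.2,-.1,0,250,62)]
fo=[("top",.091,.083,-.008,228,303),("top",.091,-.083,-.008,434,388),("side",.091,-.083,0,400,222)]
def res(p):
    T=chestT(p[0],p[1],p[2],p[3]);r=[]
    for n,P,u,v in obs: r.append(proj(n,ap(T,P))[0]-Z(n,u,v))
    for n,a,y,zz,u,v in lo: r.append(proj(n,ap(T,lid(p[4],a,y,zz)))[0]-Z(n,u,v))
    for n,a,y,zz,u,v in fo: r.append(proj(n,ap(T,flap(p[5],a,y,zz)))[0]-Z(n,u,v))
    return np.array(r).ravel()
if __name__=="__main__":
    s=least_squares(res,[.45,0,-.4,.03,1.5,1.5],loss='soft_l1')
    print(s.x.round(4));print(res(s.x).reshape(-1,2).round(1))
    np.save("p.npy",s.x);p=s.x;T=chestT(*p[:4])
    for n,(x0,y0,x1,y1) in [("side",(200,120,335,280)),("top",(190,130,375,275))]:
        im=cv2.imread(f"pics/a_{n}.png")[y0:y1,x0:x1]
        im=cv2.resize(im,None,fx=4,fy=4,interpolation=cv2.INTER_CUBIC)
        def pl(pts,c):
            q=(proj(n,ap(T,np.array(pts)))-[x0,y0]+.5)*4-.5
            cv2.polylines(im,[q.round().astype(int)],True,c,1)
        sq=[(-1,-1),(1,-1),(1,1),(-1,1)]
        pl([(.1*a,.1*b,.1) for a,b in sq],(0,0,255));pl([(.09*a,.09*b,.1) for a,b in sq],(0,0,255));pl([(.1*a,.1*b,0) for a,b in sq],(0,0,255))
        pl([(.13*a,.24*b,0) for a,b in sq],(255,0,0))
        for zz in(0,.01): pl([lid(p[4],r,y,zz) for r,y in[(0,-.1),(.2,-.1),(.2,.1),(0,.1)]],(0,255,0))
        for zz in(0,-.008): pl([flap(p[5],r,y,zz) for r,y in[(0,-.083),(.091,-.083),(.091,.083),(0,.083)]],(255,255,0))
        cv2.imwrite(f"pics/fit_{n}.png",im[:600,:800])
    for nm,P in [("tip lid",lid(p[4],.2,0)),("flap edge",flap(p[5],.091,0)),("lid hinge",lid(0,0,0))]: print(nm,ap(T,P).round(3))
E
python3 fit.py
```

```text
[ 0.5532  0.0265 -0.3797  0.0412  1.4545  1.4637]
[[-1.5 -1. ]
 [ 1.1  0.6]
 [-0.3  0.5]
 [-0.7 -0.9]
 [ 1.2  2.5]
 [-0.6  1.4]
 [ 0.1 -1.1]
 [-0.7 -0.6]
 [ 1.   0.1]
 [ 0.7  0.3]
 [-0.1  1.9]
 [ 0.2 -0.7]
 [-1.4 -0.8]
 [ 1.5  0.7]
 [ 0.1 -0.2]]
tip lid [[ 0.625 -0.002  0.34 ]]
flap edge [[0.479 0.056 0.226]]
lid hinge [[ 0.646 -0.011  0.142]]
```

View pics/fit_side.png

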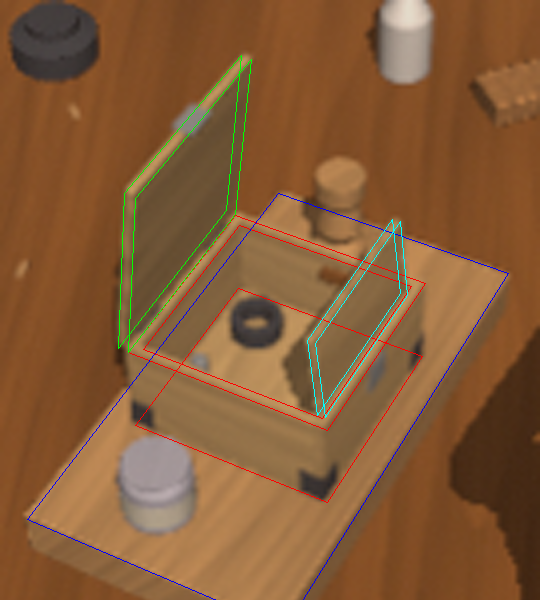

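View pics/fit_top.png

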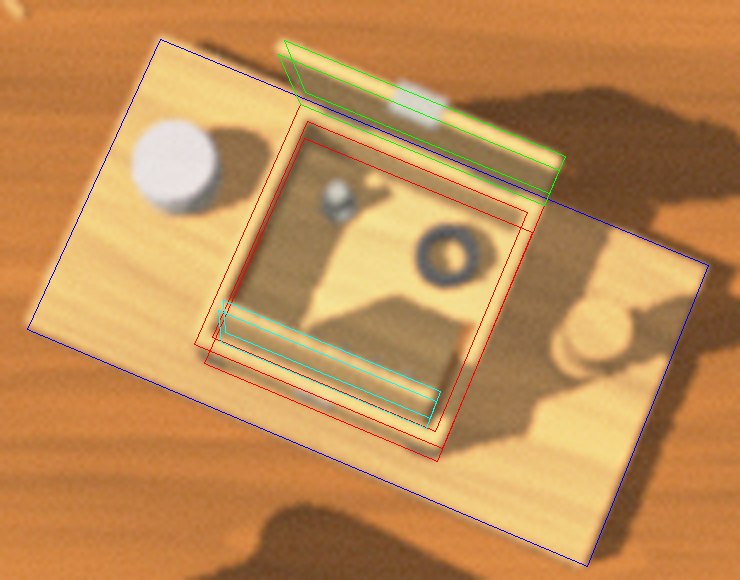

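The overlay matches both views to within 1–2 px. Next I'll write a helper that gives the offset to a chest-frame target in move units.

```bash
cat > g.py <<'E'
from h import *
p=np.load("p.npy");T=chestT(*p[:4])
def tool():
    s=env.state();Rt=R.from_quat(s["eef_rot"]).as_matrix();return s,Rt,np.array(s["position"])
def where():
    s,Rt,x=tool();tip=x+Rt[:,2]*.017
    c=(tip-T[:3,3])@T[:3,:3]
    yaw=np.arctan2(-Rt[1,0],-Rt[0,0])
    print("t %.2f tip(chest) %s tilt %.2f deg yawerr %.2f deg F %s chestF %s open %.3f"%(s["time"],c.round(4),np.degrees(np.arccos(-Rt[2,2])),np.degrees(p[2]-yaw),np.round(s["ft_force"],1),(np.array(s["ft_force"])@T[:3,:3]).round(1),s["opening"]));return c
def to(cx,cy,cz):
    s,Rt,x=tool();tip=x+Rt[:,2]*.017
    d=(ap(T,(cx,cy,cz))[0]-tip)@Rt/.04
    Rd=T[:3,:3]@np.diag([-1,1,-1]); 
    rv=R.from_matrix(Rt.T@Rd).as_rotvec(degrees=True)
    print("shift units",d.round(2),"turn",rv.round(2))
if __name__=="__main__":
    import sys
    where()
    if len(sys.argv)>3: to(*map(float,sys.argv[1:4]))
E
python3 g.py -.115 0 .16
```

```text
t 0.15 tip(chest) [-0.5222  0.3196  0.1768] tilt 0.08 deg yawerr -1.89 deg F [-0.3 -0.2  0.6] chestF [-0.2 -0.3  0.6] open 0.093
shift units [-9.91 -8.32  0.43] turn [-0.08 -0.02  1.89]
```

Request:
play_rows(moves=[[[-0.9,-0.8,0,0,0,0.5,1],[-0.9,-0.8,0,0,0,0.5,1],[-0.9,-0.8,0,0,0,0.5,1],[-0.9,-0.8,0,0,0,0.4,1],[-0.9,-0.8,0,0,0,0,1]]])

```text
time: 0.78
position: [0.2985, 0.3023, 0.2355]
eef_rot: [0.189, 0.982, -0.0, 0.0]
ft_force: [0.9, 0.5, -0.8]
opening: 0.0477
```

Request:
play_rows(moves=[[[-0.9,-0.8,0,0,0,0,1],[-0.9,-0.8,0,0,0,0,1],[-0.9,-0.8,0.1,0,0,0,1],[-0.9,-0.8,0.1,0,0,0,1],[-0.5,-0.6,0.1,0,0,0,1]]])

```text
time: 1.4
position: [0.3949, 0.0998, 0.2234]
eef_rot: [0.19, 0.982, -0.0, 0.0]
ft_force: [-0.5, -0.1, -0.1]
opening: 0.001
```

```bash
python3 g.py -.115 0 .16
python3 - <<'E'
from rig import env
import cv2
for n in("side","wrist"): cv2.imwrite(f"pics/b_{n}.png",env.get_image(n)[:,:,::-1])
im=cv2.imread("pics/b_side.png")[120:280,200:400];cv2.imwrite("pics/bz.png",cv2.resize(im,None,fx=3.7,fy=3.7,interpolation=2))
E
```

```text
t 1.40 tip(chest) [-0.1742  0.0094  0.1653] tilt 0.02 deg yawerr 0.10 deg F [-0.5 -0.1 -0.1] chestF [-0.5 -0.3 -0.1] open 0.001
shift units [-1.48 -0.23  0.13] turn [-0.01  0.01 -0.1 ]
```

View pics/bz.png

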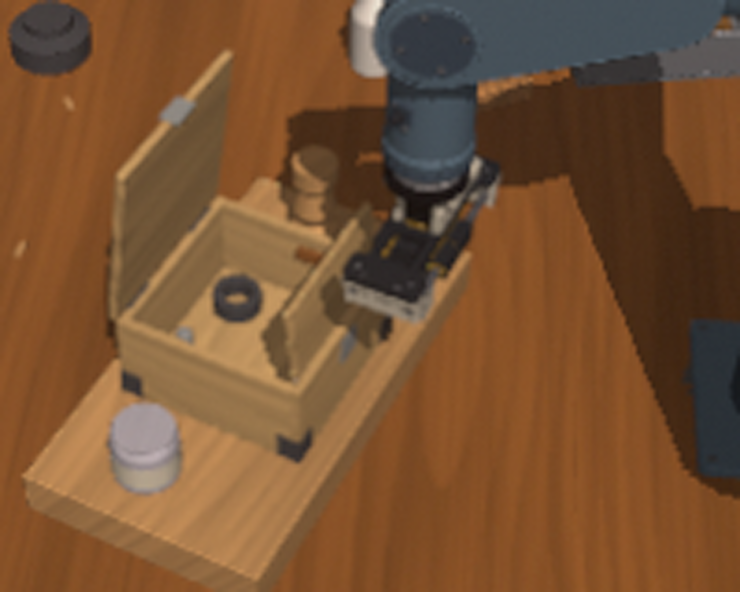

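View pics/b_wrist.png

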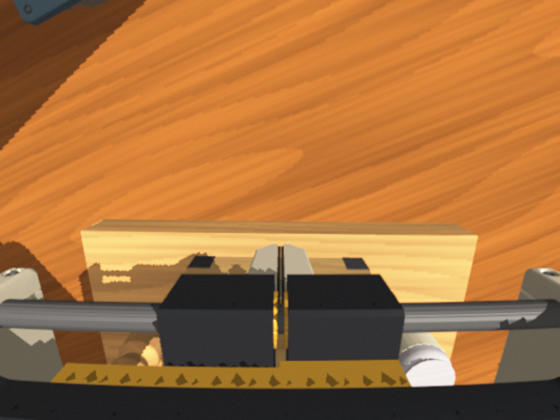

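The closed gripper is in front of the panel (side crop about (400,290)) and square to the chest. Next, the waypoints for the panel arc.

Run:
```python
from g import *
prev=None
for a in [1.46,1.3,1.15,1.0,.85,.7,.55,.4,.25,.12,0,-.03]:
    c=flap(a,.07,0,-.002)-[.0075,0,0]
    print(a,c.round(4),"" if prev is None else ((c-prev)/.04*[-1,1,-1]).round(2))
    prev=c
to(*(flap(1.46,.07,0,.006)-[.0075,0,0]))
```

```text
1.46 [-0.0878  0.      0.1633] 
1.3 [-0.0768  0.      0.1609] [-0.27  0.    0.06]
1.15 [-0.0671  0.      0.1571] [-0.24  0.    0.1 ]
1.0 [-0.058   0.      0.1518] [-0.23  0.    0.13]
0.85 [-0.0498  0.      0.1453] [-0.2   0.    0.16]
0.7 [-0.0427  0.      0.1376] [-0.18  0.    0.19]
0.55 [-0.0368  0.      0.1289] [-0.15  0.    0.22]
0.4 [-0.0322  0.      0.1194] [-0.11  0.    0.24]
0.25 [-0.0292  0.      0.1094] [-0.08  0.    0.25]
0.12 [-0.0278  0.      0.1004] [-0.04  0.    0.22]
0 [-0.0275  0.      0.092 ] [-0.01  0.    0.21]
-0.03 [-0.0276  0.      0.0899] [0.   0.   0.05]
shift units [-1.96 -0.21  0.02] turn [-0.06 -0.03 -0.24]
```

Request:
play_rows(moves=[[[-0.7,-0.1,0,0,0,0,1],[-0.6,-0.1,0,0,0,0,1],[-0.4,0,0,0,0,0,1],[-0.26,0,0,0,0,0,1],[0,0,0,0,0,0,1]]])

```text
time: 2.12
position: [0.4642, 0.0653, 0.2234]
eef_rot: [0.189, 0.982, 0.0, -0.0]
ft_force: [-0.2, -0.8, 0.5]
opening: 0.0007
```

```bash
python3 g.py -.0878 0 .163
```

```text
t 2.12 tip(chest) [-0.0971  0.0031  0.1652] tilt 0.04 deg yawerr 0.01 deg F [-0.2 -0.8  0.5] chestF [ 0.1 -0.8  0.5] open 0.001
shift units [-0.23 -0.08  0.06] turn [-0.   -0.04 -0.01]
```

Request:
play_rows(moves=[[[-0.22,0,0.04,0,0,0,1],[-0.27,0,0.06,0,0,0,1],[-0.24,0,0.1,0,0,0,1],[-0.23,0,0.13,0,0,0,1],[-0.2,0,0.16,0,0,0,1]]])

```text
time: 2.75
position: [0.5077, 0.0477, 0.2036]
eef_rot: [0.189, 0.982, 0.0, -0.0]
ft_force: [-0.7, 0.4, -0.1]
opening: 0.0006
```

```bash
python3 g.py -.0498 0 .1453;python3 - <<'E'
from rig import env
import cv2
cv2.imwrite(f"pics/c_side.png",env.get_image("side")[:,:,::-1])
im=cv2.imread("pics/c_side.png")[120:280,200:400];cv2.imwrite("pics/cz.png",cv2.resize(im,None,fx=3.7,fy=3.7,interpolation=2))
E
```

```text
t 2.75 tip(chest) [-0.0502  0.0028  0.1454] tilt 0.00 deg yawerr 0.02 deg F [-0.7  0.4 -0.1] chestF [-0.8  0.1 -0.1] open 0.001
shift units [-0.01 -0.07  0.  ] turn [ 0.   -0.   -0.02]
```

View pics/cz.png

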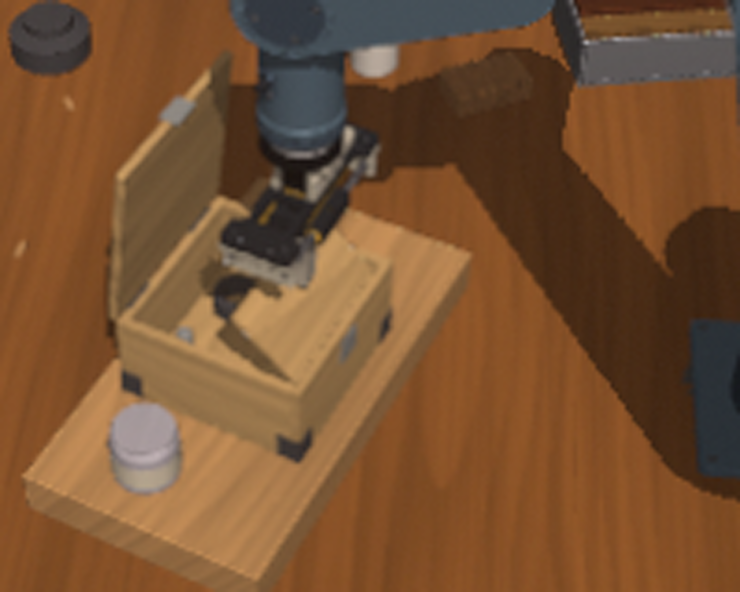

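The panel is folding as modelled: its corner at about (222,325) is about half-way down. Continuing.

Request:
play_rows(moves=[[[-0.18,0,0.19,0,0,0,1],[-0.15,0,0.22,0,0,0,1],[-0.11,0,0.24,0,0,0,1],[-0.08,0,0.25,0,0,0,1],[-0.04,0,0.2,0,0,0,1]]])

```text
time: 3.42
position: [0.5279, 0.0396, 0.1595]
eef_rot: [0.189, 0.982, -0.0, -0.0]
ft_force: [-11.1, 1.6, 47.3]
opening: 0.0004
```

Request:
play_rows(moves=[[[0,0,0.1,0,0,0,1],[0,0,0.08,0,0,0,1],[0,0,0.04,0,0,0,1],[0,0,0,0,0,0,1]]])

```text
time: 3.92
position: [0.528, 0.0397, 0.1594]
eef_rot: [0.188, 0.982, -0.0, 0.003]
ft_force: [-22.7, 1.9, 58.0]
opening: 0.0007
```

```bash
python3 g.py -.0275 0 .092;python3 - <<'E'
from rig import env
import cv2
cv2.imwrite(f"pics/d_side.png",env.get_image("side")[:,:,::-1])
im=cv2.imread("pics/d_side.png")[120:280,200:400];cv2.imwrite("pics/dz.png",cv2.resize(im,None,fx=3.7,fy=3.7,interpolation=2))
E
```

```text
t 3.92 tip(chest) [-0.0282  0.0029  0.1012] tilt 0.31 deg yawerr -0.05 deg F [-22.7   1.9  58. ] chestF [-21.8  -6.7  58. ] open 0.001
shift units [-0.02 -0.07  0.23] turn [0.02 0.31 0.05]
```

View pics/dz.png

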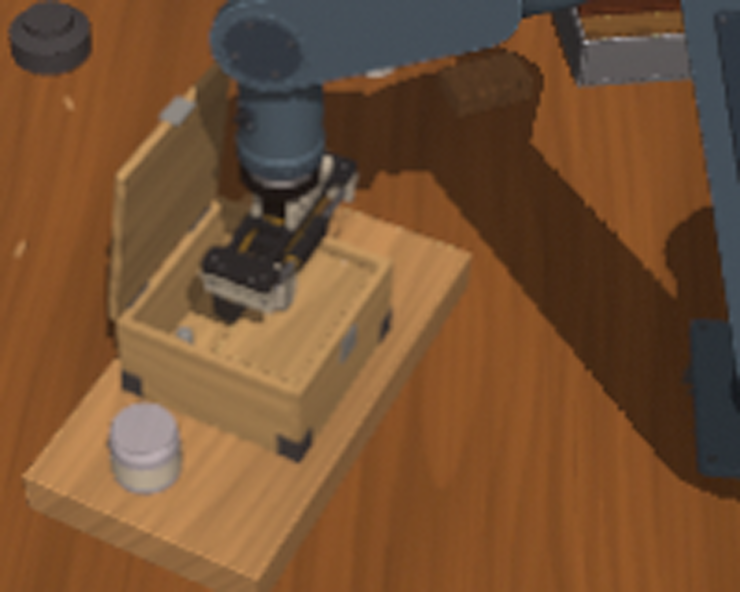

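The force is 58 N, so the tip is against a hard stop, but 7 mm higher than my model put it. I'll lift off, then check whether the panel is really flat or my slab height is wrong.

Request:
play_rows(moves=[[[0,0,-0.4,0,0,0,1],[0.3,0,-0.9,0,0,0,1],[0.9,0,-0.9,0,0,0,1],[0.9,0,-0.9,0,0,0,1],[0.9,0,-0.9,0,0,0,1]]])

```text
time: 4.6
position: [0.4155, 0.0845, 0.3121]
eef_rot: [0.189, 0.982, 0.0, 0.0]
ft_force: [0.4, 0.5, 0.4]
opening: 0.0006
```

Request:
play_rows(moves=[[[0.9,0,-0.9,0,0,0,1],[0.9,0,-0.8,0,0,0,1],[0.3,0,-0.3,0,0,0,1]]])

```text
time: 4.97
position: [0.3378, 0.1159, 0.3931]
eef_rot: [0.188, 0.982, 0.0, 0.002]
ft_force: [-0.6, -0.7, -0.0]
opening: 0.0004
```

```bash
python3 g.py -.0275 0 .092;python3 - <<'E'
from rig import env
import cv2
from h import *
s=env.state()
np.save("e_st.npy",np.r_[s["position"],s["eef_rot"]])
for n in("side","top","wrist"): cv2.imwrite(f"pics/e_{n}.png",env.get_image(n)[:,:,::-1])
for n,(x0,y0,x1,y1),f in [("side",(200,120,335,270),4),("top",(190,130,375,275),4)]:
    im=cv2.imread(f"pics/e_{n}.png")[y0:y1,x0:x1]
    cv2.imwrite(f"pics/ez_{n}.png",cv2.resize(im,None,fx=f,fy=f,interpolation=cv2.INTER_CUBIC))
E
```

```text
t 4.97 tip(chest) [-0.2331  0.0032  0.335 ] tilt 0.25 deg yawerr -0.05 deg F [-0.6 -0.7 -0. ] chestF [-0.4 -0.8 -0. ] open 0.000
shift units [-5.12 -0.09  6.09] turn [0.1  0.23 0.05]
```

View pics/ez_side.png

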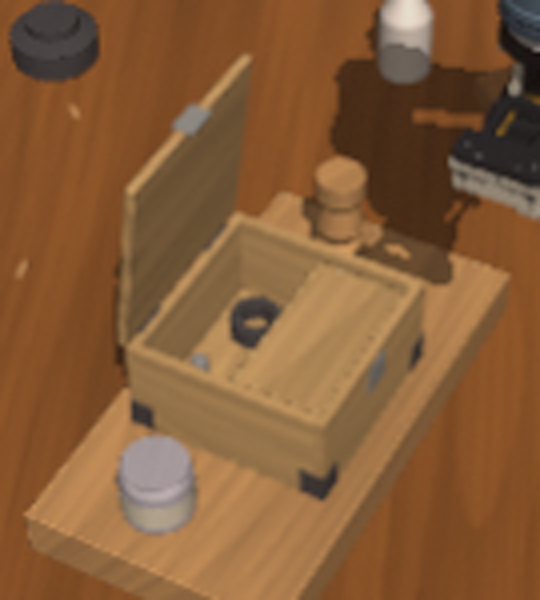

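View pics/ez_top.png

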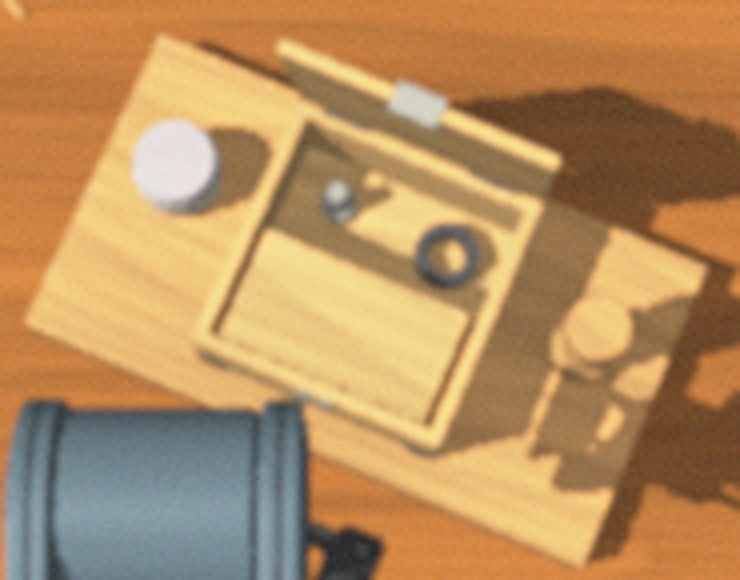

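View pics/e_wrist.png

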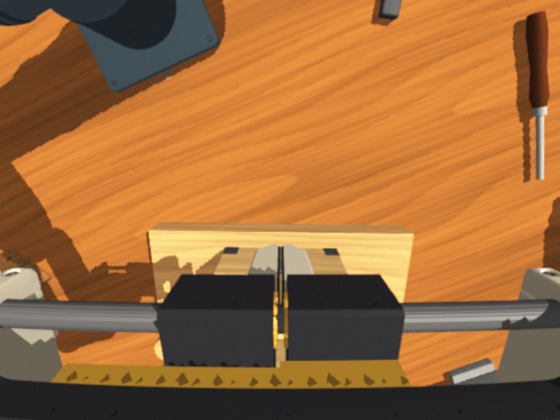

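```bash
cat > fit2.py <<'E'
from fit import *
sl=[("top",(.13,.24,0),160,37),("top",(-.13,.24,0),25,325),("top",(-.13,-.24,0),584,567),("top",(.13,-.24,0),708,265),
("side",(.13,.24,0),28,517),("side",(-.13,-.24,0),509,276)]
f2=[("top",.091,.083,0,270,230),("top",.091,-.083,0,474,308),("side",.091,-.083,0,322,262)]
def res2(p,h=None,a=None):
    q=np.array(p,float)
    if h is not None:q[3]=h
    if a is not None:q[5]=a
    T=chestT(*q[:4]);r=[]
    for n,P,u,v in obs+sl: r.append(proj(n,ap(T,P))[0]-Z(n,u,v))
    for n,a_,y,zz,u,v in lo: r.append(proj(n,ap(T,lid(q[4],a_,y,zz)))[0]-Z(n,u,v))
    for n,a_,y,zz,u,v in f2: r.append(proj(n,ap(T,flap(q[5],a_,y,zz)))[0]-Z(n,u,v))
    return np.array(r).ravel()
for h,a in [(None,None),(None,0),(.048,0),(.041,.1),(.045,.05)]:
    s=least_squares(res2,[.55,.02,-.38,.045,1.45,.0],loss='soft_l1',args=(h,a))
    print(h,a,s.x.round(4),"cost",round(s.cost,2)); 
    print(" flap res",res2(s.x,h,a)[-6:].round(1))
E
python3 fit2.py
```

```text
None None [ 0.5537  0.0269 -0.3849  0.0424  1.4514  0.0317] cost 10.88
 flap res [-0.3 -0.  -0.5  2.  -0.7 -0.2]
None 0 [ 0.5536  0.0269 -0.3848  0.043   1.4507  0.    ] cost 11.02
 flap res [-0.2  0.1 -0.5  2.1 -0.7  0.2]Traceback (most recent call last):
  File "fit2.py", line 15, in <module>
    s=least_squares(res2,[.55,.02,-.38,.045,1.45,.0],loss='soft_l1',args=(h,a))
    return func(*args, **kwargs)
    result = trf(vector_fun.fun, vector_fun.jac, x0, f0, J0, lb, ub, ftol, xtol,
                 gtol, max_nfev, x_scale, loss_function, tr_solver,
                 tr_options.copy(), verbose, callback=callback_wrapped)
    return trf_no_bounds(
        fun, jac, x0, f0, J0, ftol, xtol, gtol, max_nfev, x_scale,
        loss_function, tr_solver, tr_options, verbose, callback=callback)
    f_new = fun(x_new)
    self._update_fun()
    ~~~~~~~~~~~~~~~~^^
    self.f = self.fun_wrapped(xp_copy(self.x))
             ~~~~~~~~~~~~~~~~^^^^^^^^^^^^^^^^^
    return np.atleast_1d(self.fun(x))
                         ~~~~~~~~^^^
    return self.f(x, *self.args, **self.kwargs)
           ~~~~~~^^^^^^^^^^^^^^^^^^^^^^^^^^^^^^
  File "fit2.py", line 12, in res2
    for n,a_,y,zz,u,v in f2: r.append(proj(n,ap(T,flap(q[5],a_,y,zz)))[0]-Z(n,u,v))
                                      ~~~~^^^^^^^^^^^^^^^^^^^^^^^^^^^^
  File "h.py", line 12, in proj
    Rm,e,m=campose(n,st)
           ~~~~~~~^^^^^^
  File "h.py", line 5, in campose
    m=env.camera_model(n)
ValueError: time passes only in moves, steps and waits
```

Image height resolution is too weak to settle this. A light touch on the near rim will give the slab height directly. I'll go above the rim at y=0.045, clear of the hasp.

```bash
python3 - <<'E'
import numpy as np
np.save("p.npy",[.5536,.0269,-.3848,.0484,1.451,0.])
E
python3 g.py -.096 .045 .13
```

```text
t 5.12 tip(chest) [-0.2322  0.0014  0.3256] tilt 0.07 deg yawerr -0.31 deg F [0.4 0.3 0.2] chestF [0.2 0.4 0.2] open 0.000
shift units [-3.4   1.07  4.89] turn [0.01 0.07 0.31]
```

Request:
play_rows(moves=[[[-0.8,0.3,0.9,0,0,0.3,1],[-0.8,0.3,0.9,0,0,0,1],[-0.8,0.3,0.9,0,0,0,1],[-0.7,0.17,0.9,0,0,0,1],[-0.3,0,0.9,0,0,0,1]]])

```text
time: 5.75
position: [0.4818, 0.1031, 0.2071]
eef_rot: [0.192, 0.981, -0.0, -0.002]
ft_force: [-0.0, -0.0, -0.9]
opening: 0.0007
```

Request:
play_rows(moves=[[[0,0,0.3,0,0,0,1],[0,0,0.2,0,0,0,1],[0,0,0,0,0,0,1]]])

```text
time: 6.12
position: [0.4803, 0.1041, 0.1914]
eef_rot: [0.191, 0.982, 0.0, 0.0]
ft_force: [0.8, -0.7, 1.0]
opening: 0.0004
```

```bash
python3 g.py -.096 .045 .10
```

```text
t 6.12 tip(chest) [-0.0969  0.0441  0.126 ] tilt 0.01 deg yawerr 0.02 deg F [ 0.8 -0.7  1. ] chestF [ 1.  -0.4  1. ] open 0.000
shift units [-0.02  0.02  0.65] turn [ 0.    0.01 -0.02]
```

Request:
play_rows(moves=[[[0,0,0.3,0,0,0,1],[0,0,0.2,0,0,0,1],[0,0,0.08,0,0,0,1],[0,0,0,0,0,0,1]]])

```text
time: 6.62
position: [0.4804, 0.1041, 0.1679]
eef_rot: [0.191, 0.982, -0.0, -0.0]
ft_force: [-0.4, 0.7, -0.3]
opening: 0.0007
```

Request:
play_rows(moves=[[[0,0,0.07,0,0,0,1],[0,0,0,0,0,0,1]]])

```text
time: 6.88
position: [0.4809, 0.1041, 0.1662]
eef_rot: [0.191, 0.982, 0.0, 0.001]
ft_force: [-0.7, -0.5, 5.6]
opening: 0.0005
```

Request:
play_rows(moves=[[[0,0,0.05,0,0,0,1],[0,0,0,0,0,0,1]]])

```text
time: 7.12
position: [0.481, 0.1041, 0.166]
eef_rot: [0.191, 0.982, 0.0, 0.001]
ft_force: [-6.3, -0.3, 20.2]
opening: 0.0008
```

The rim contact is at z=0.149 and the panel stop was at 0.1424, so the panel lies 6.6 mm below the rim (6 mm expected). It is flat, and the slab height is about 0.049. Now I'll go up and over the lid.

```bash
python3 - <<'E'
import numpy as np
np.save("p.npy",[.5536,.0269,-.3848,.049,1.451,0.])
E
python3 g.py .14 0 .35
```

```text
t 7.12 tip(chest) [-0.0963  0.0443  0.1   ] tilt 0.14 deg yawerr 0.01 deg F [-6.3 -0.3 20.2] chestF [-5.7 -2.7 20.2] open 0.001
shift units [-5.92 -1.1  -6.24] turn [ 0.04  0.14 -0.01]
```

Request:
play_rows(moves=[[[0,0,-0.5,0,0,0,1],[0.1,-0.2,-1,0,0,0,1],[0,-0.3,-1,0,0,0,1],[0,-0.3,-1,0,0,0,1],[0,-0.3,-1,0,0,0,1]]])

```text
time: 7.75
position: [0.46, 0.0645, 0.3447]
eef_rot: [0.191, 0.982, 0.0, 0.0]
ft_force: [1.5, -0.4, -0.1]
opening: 0.001
```

Request:
play_rows(moves=[[[0,0,-1,0,0,0,1],[0,0,-0.8,0,0,0,1],[0,0,-0.2,0,0,0,1],[0,0,0,0,0,0,1]]])

```text
time: 8.25
position: [0.4603, 0.0649, 0.4228]
eef_rot: [0.191, 0.982, 0.0, -0.0]
ft_force: [-0.0, 0.2, -0.6]
opening: 0.0004
```

```bash
python3 g.py .14 0 .35
```

```text
t 8.25 tip(chest) [-1.007e-01  2.000e-04  3.568e-01] tilt 0.01 deg yawerr 0.02 deg F [-0.   0.2 -0.6] chestF [-0.1  0.2 -0.6] open 0.000
shift units [-6.02 -0.    0.17] turn [-0.   -0.01 -0.02]
```

Request:
play_rows(moves=[[[-1,0,0,0,0,0,1],[-1,0,0,0,0,0,1],[-1,0,0,0,0,0,1],[-1,0,0,0,0,0,1],[-0.9,0,0,0,0,0,1]]])

```text
time: 8.88
position: [0.6428, -0.0093, 0.4205]
eef_rot: [0.191, 0.982, -0.0, -0.002]
ft_force: [0.5, -0.1, 0.4]
opening: 0.0004
```

Request:
play_rows(moves=[[[-0.7,0,0,0,0,0,1],[-0.4,0,0,0,0,0,1],[0,0,0,0,0,0,1]]])

```text
time: 9.25
position: [0.6832, -0.0258, 0.4196]
eef_rot: [0.192, 0.981, -0.0, -0.003]
ft_force: [-0.7, 0.7, -0.2]
opening: 0.0004
```

```bash
python3 g.py .14 0 .265;python3 - <<'E'
from rig import env
import cv2
for n in("side","top"): cv2.imwrite(f"pics/f_{n}.png",env.get_image(n)[:,:,::-1])
im=cv2.imread("pics/f_side.png")[60:280,180:400];cv2.imwrite("pics/fz.png",cv2.resize(im,None,fx=2.7,fy=2.7,interpolation=2))
E
```

```text
t 9.25 tip(chest) [ 1.398e-01 -2.000e-04  3.536e-01] tilt 0.29 deg yawerr 0.05 deg F [-0.7  0.7 -0.2] chestF [-0.9  0.4 -0.2] open 0.000
shift units [-0.01  0.01  2.22] turn [-0.06 -0.29 -0.05]
```

View pics/fz.png

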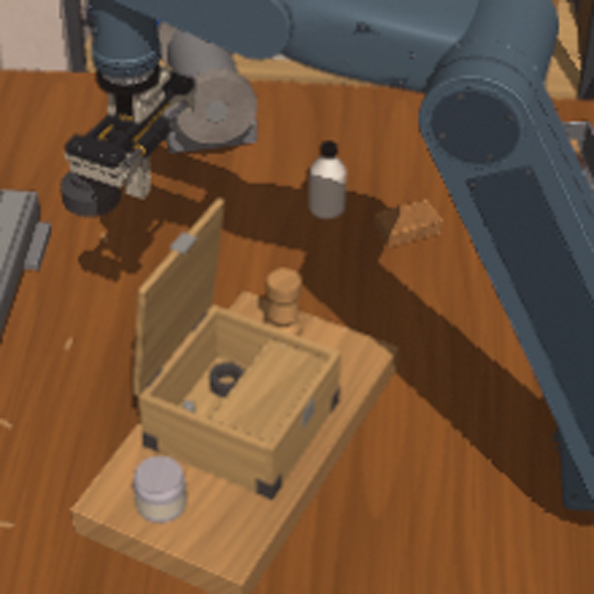

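The fingertip is behind the lid's free edge and clear of it (crop about (135,195)). Now down behind it.

Request:
play_rows(moves=[[[0,0,0.8,0,0,0,1],[0,0,0.8,0,0,0,1],[0,0,0.5,0,0,0,1],[0,0,0.1,0,0,0,1]]])

```text
time: 9.85
position: [0.6812, -0.0247, 0.334]
eef_rot: [0.191, 0.982, 0.0, -0.001]
ft_force: [0.3, -0.0, -0.1]
opening: 0.0003
```

```bash
python3 g.py .14 0 .265;python3 - <<'E'
from g import *
prev=None
for a in [1.50,1.45]+list(np.arange(1.35,-.01,-.1)):
    c=lid(a,.165,0,.008)+[.0075,0,0]
    if prev is None: to(*c)
    print(round(a,2),c.round(4),"" if prev is None else ((c-prev)/.04*[-1,1,-1]).round(2))
    prev=c
E
```

```text
t 9.85 tip(chest) [1.376e-01 1.000e-04 2.680e-01] tilt 0.17 deg yawerr -0.01 deg F [ 0.3 -0.  -0.1] chestF [ 0.3  0.1 -0.1] open 0.000
shift units [-0.06 -0.    0.07] turn [-0.03 -0.17  0.01]
shift units [ 0.84 -0.    0.06] turn [-0.03 -0.17  0.01]
1.5 [0.1038 0.     0.2657] 
1.45 [0.0956 0.     0.2653] [0.21 0.   0.01]
1.35 [0.0792 0.     0.2632] [0.41 0.   0.05]
1.25 [0.0631 0.     0.2596] [0.4  0.   0.09]
1.15 [0.0474 0.     0.2544] [0.39 0.   0.13]
1.05 [0.0323 0.     0.2476] [0.38 0.   0.17]
0.95 [0.018  0.     0.2394] [0.36 0.   0.21]
0.85 [0.0046 0.     0.2297] [0.34 0.   0.24]
0.75 [-0.0078  0.      0.2188] [0.31 0.   0.27]
0.65 [-0.019   0.      0.2067] [0.28 0.   0.3 ]
0.55 [-0.029   0.      0.1936] [0.25 0.   0.33]
0.45 [-0.0376  0.      0.1795] [0.22 0.   0.35]
0.35 [-0.0448  0.      0.1646] [0.18 0.   0.37]
0.25 [-0.0504  0.      0.1491] [0.14 0.   0.39]
0.15 [-0.0545  0.      0.1331] [0.1 0.  0.4]
0.05 [-0.0569  0.      0.1167] [0.06 0.   0.41]
```

Request:
play_rows(moves=[[[0.5,0,0.04,0,0,0,1],[0.34,0,0.02,0,0,0,1],[0.21,0,0.01,0,0,0,1],[0.3,0,0.03,0,0,0,1],[0,0,0,0,0,0,1]]])

```text
time: 10.48
position: [0.6321, -0.0048, 0.3321]
eef_rot: [0.191, 0.982, -0.0, 0.0]
ft_force: [1.2, -0.1, 0.1]
opening: 0.0006
```

```bash
python3 g.py .0792 0 .2632
```

```text
t 10.47 tip(chest) [8.470e-02 1.000e-04 2.661e-01] tilt 0.05 deg yawerr 0.01 deg F [ 1.2 -0.1  0.1] chestF [1.2 0.3 0.1] open 0.001
shift units [ 0.14 -0.    0.07] turn [ 0.01  0.05 -0.01]
```

Light contact with the lid. Continuing along the arc.

Request:
play_rows(moves=[[[0.15,0,0.05,0,0,0,1],[0.4,0,0.09,0,0,0,1],[0.39,0,0.13,0,0,0,1],[0.38,0,0.17,0,0,0,1],[0.36,0,0.21,0,0,0,1]]])

```text
time: 11.1
position: [0.5702, 0.0204, 0.305]
eef_rot: [0.191, 0.981, 0.0, 0.0]
ft_force: [1.3, -0.2, 1.0]
opening: 0.0003
```

```bash
python3 g.py .018 0 .2394;python3 - <<'E'
from rig import env
import cv2
for n in("side",): cv2.imwrite(f"pics/g_{n}.png",env.get_image(n)[:,:,::-1])
im=cv2.imread("pics/g_side.png")[60:280,180:400];cv2.imwrite("pics/gz.png",cv2.resize(im,None,fx=2.7,fy=2.7,interpolation=2))
E
```

```text
t 11.10 tip(chest) [1.78e-02 2.00e-04 2.39e-01] tilt 0.03 deg yawerr 0.03 deg F [ 1.3 -0.2  1. ] chestF [1.2 0.3 1. ] open 0.000
shift units [-0.   -0.   -0.01] turn [ 0.02  0.03 -0.03]
```

View pics/gz.png

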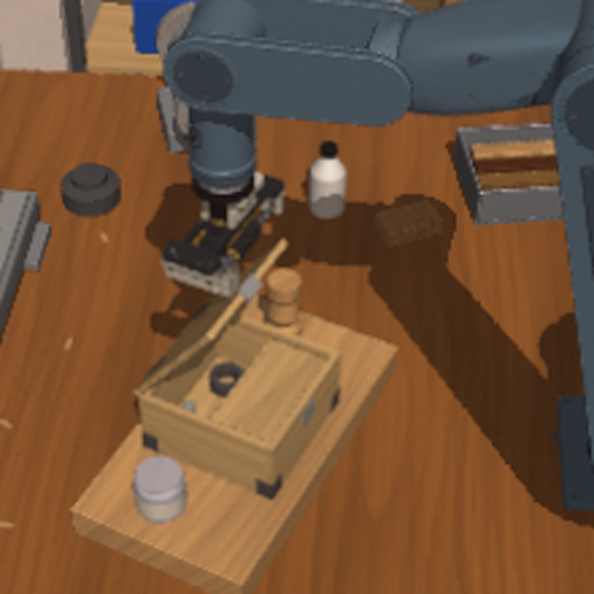

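The lid is about 0.95 rad from shut and following the finger. Its edge runs from (145,385) to (285,245).

Request:
play_rows(moves=[[[0.34,0,0.24,0,0,0,1],[0.31,0,0.27,0,0,0,1],[0.28,0,0.3,0,0,0,1],[0.25,0,0.33,0,0,0,1],[0.22,0,0.35,0,0,0,1]]])

```text
time: 11.78
position: [0.5185, 0.0414, 0.2453]
eef_rot: [0.191, 0.981, 0.0, 0.0]
ft_force: [1.7, -0.1, -0.1]
opening: 0.0007
```

```bash
python3 g.py -.0376 0 .1795
```

```text
t 11.78 tip(chest) [-0.038   0.0003  0.1793] tilt 0.02 deg yawerr 0.03 deg F [ 1.7 -0.1 -0.1] chestF [ 1.6  0.6 -0.1] open 0.001
shift units [-0.01 -0.01 -0.01] turn [ 0.02  0.   -0.03]
```

Request:
play_rows(moves=[[[0.18,0,0.37,0,0,0,1],[0.14,0,0.39,0,0,0,1],[0.1,0,0.4,0,0,0,1],[0.06,0,0.3,0,0,0,1],[0,0,0,0,0,0,1]]])

```text
time: 12.4
position: [0.4998, 0.0485, 0.1862]
eef_rot: [0.191, 0.982, -0.0, -0.001]
ft_force: [-0.5, 0.4, 0.3]
opening: 0.0005
```

```bash
python3 g.py -.057 0 .11;python3 - <<'E'
from rig import env
import cv2
for n in("side",): cv2.imwrite(f"pics/i_{n}.png",env.get_image(n)[:,:,::-1])
im=cv2.imread("pics/i_side.png")[60:280,180:400];cv2.imwrite("pics/iz.png",cv2.resize(im,None,fx=2.7,fy=2.7,interpolation=2))
E
```

```text
t 12.40 tip(chest) [-0.058  -0.0002  0.1202] tilt 0.17 deg yawerr 0.02 deg F [-0.5  0.4  0.3] chestF [-0.6  0.2  0.3] open 0.001
shift units [-0.03  0.01  0.26] turn [-0.05 -0.16 -0.02]
```

View pics/iz.png

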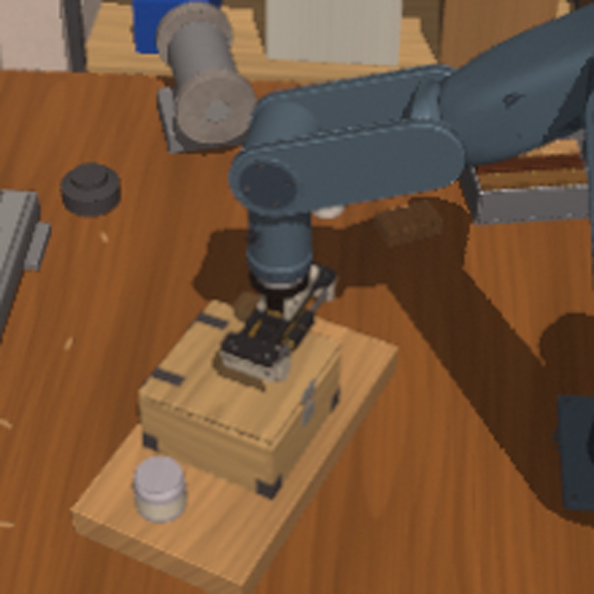

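The lid is nearly shut, with its front seam at about (290,425). Now pressing down in small steps.

Request:
play_rows(moves=[[[0,0,0.12,0,0,0,1],[0,0,0.08,0,0,0,1],[0,0,0,0,0,0,1]]])

```text
time: 12.82
position: [0.5007, 0.0484, 0.1791]
eef_rot: [0.191, 0.982, -0.0, -0.0]
ft_force: [0.0, 0.5, 0.4]
opening: 0.0007
```

Request:
play_rows(moves=[[[0,0,0.07,0,0,0,1],[0,0,0,0,0,0,1]]])

```text
time: 13.08
position: [0.5007, 0.0484, 0.1767]
eef_rot: [0.191, 0.982, -0.0, 0.0]
ft_force: [-1.5, 0.9, 3.3]
opening: 0.0004
```

```bash
python3 g.py -.057 0 .11
```

```text
t 13.07 tip(chest) [-5.710e-02  1.000e-04  1.107e-01] tilt 0.02 deg yawerr 0.02 deg F [-1.5  0.9  3.3] chestF [-1.7  0.3  3.3] open 0.000
shift units [-0.   -0.    0.02] turn [ 0.    0.02 -0.02]
```

Request:
play_rows(moves=[[[0,0,0.06,0,0,0,1],[0,0,0,0,0,0,1]]])

```text
time: 13.32
position: [0.5008, 0.0484, 0.1765]
eef_rot: [0.191, 0.982, -0.0, 0.001]
ft_force: [-6.5, 0.0, 19.9]
opening: 0.0009
```

Request:
play_rows(moves=[[[0,0,0.03,0,0,0,1],[0,0,0,0,0,0,1]]])

```text
time: 13.58
position: [0.5008, 0.0484, 0.1764]
eef_rot: [0.191, 0.982, -0.0, 0.001]
ft_force: [-10.6, 1.0, 27.0]
opening: 0.0002
```

It's a hard stop: the tip is at 0.1594, and the rim at 0.149 plus the 10 mm board gives the same height. Backing off to look.

Request:
play_rows(moves=[[[0,0,-0.5,0,0,0,1],[0,0,-1,0,0,0,1],[0.8,0,-0.9,0,0,0,1],[0.9,0,-0.9,0,0,0,1],[0.9,0,-0.9,0,0,0,1]]])

```text
time: 14.2
position: [0.4032, 0.0878, 0.3417]
eef_rot: [0.192, 0.981, 0.0, -0.0]
ft_force: [1.0, -0.2, -0.0]
opening: 0.0006
```

Request:
play_rows(moves=[[[0.9,0.5,-0.3,0,0,0,1],[0.9,0.6,0,0,0,0,1],[0.5,0.6,0,0,0,0,1],[0,0.3,0,0,0,0,1],[0,0,0,0,0,0,1]]])

```text
time: 14.82
position: [0.3496, 0.1964, 0.3526]
eef_rot: [0.191, 0.982, -0.0, -0.0]
ft_force: [0.7, 0.1, -0.0]
opening: 0.0002
```

```bash
python3 g.py;python3 - <<'E'
from rig import env
import cv2
import numpy as np
for n in("side","top"): cv2.imwrite(f"pics/j_{n}.png",env.get_image(n)[:,:,::-1])
for n,(x0,y0,x1,y1),f in [("side",(200,120,335,270),4),("top",(190,130,375,275),4)]:
    im=cv2.imread(f"pics/j_{n}.png")[y0:y1,x0:x1]
    cv2.imwrite(f"pics/jz_{n}.png",cv2.resize(im,None,fx=f,fy=f,interpolation=cv2.INTER_CUBIC))
E
```

```text
t 14.82 tip(chest) [-0.2527  0.0805  0.2866] tilt 0.03 deg yawerr -0.05 deg F [ 0.7  0.1 -0. ] chestF [ 0.6  0.4 -0. ] open 0.000
```

View pics/jz_side.png

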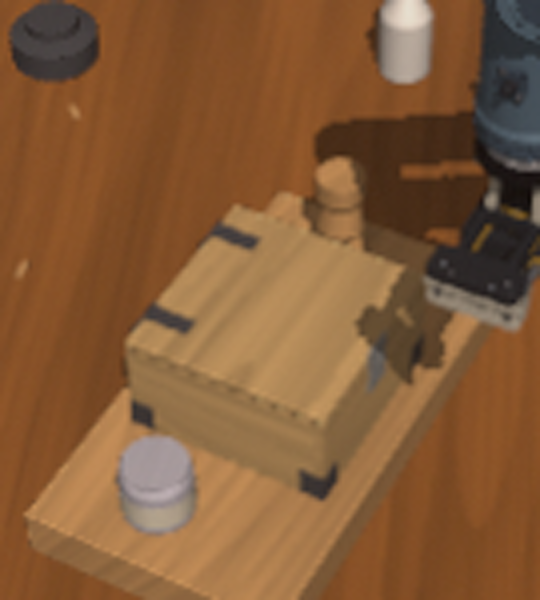

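View pics/j_top.png

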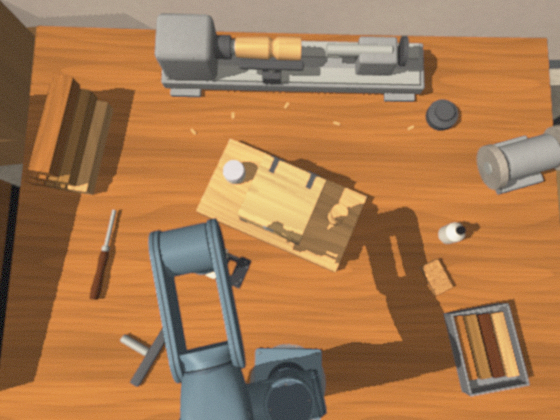

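View pics/j_side.png

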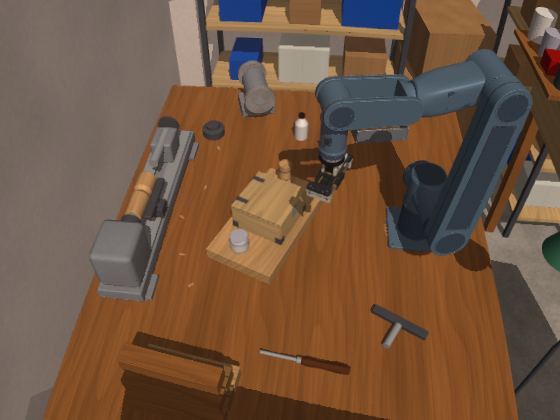

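In the side crop the lid sits flush on the rim all round: the seam runs (130,350)–(320,420), with the hinge leaves at (235,235) and (168,320). The tin, baluster, bottle, sander and gouge haven't moved, and the arm is clear. Handing in.

```bash
python3 -c "
from rig import env
print(env.hand_in()); print(env.state()['time'])"
```

```text
the job is handed in; nothing more can be done
None
the job is handed in; nothing more can be done
```

I pushed the tool panel flat, then brought the lid over from behind and pressed it shut, in that order. I used the closed fingers only and gripped nothing. The job was handed in at about 15 s of the 48 s allowed, with the arm clear of everything; no verdict was reported.

**Panel:** it stopped hard at z = 0.1424. A light touch put the near rim at 0.149, so the panel lay 6.6 mm below the rim, against 6 mm nominal. I pressed harder than planned there, up to about 58 N upward and 62 N in total on the fingertips. That is under the 120 N wrist limit. The 40 N limit covers only the arm and gripper body, and only the fingertips were meant to be in contact.

**Lid:** it stopped hard under about 27 N with the fingertip at 0.1594, which matches the rim plus the 10 mm board. The final pictures show it flush on the rim.

**Other items:** the tin, baluster, sander, gouge and bottle look unmoved. The drive centre and collar were in place in the last picture before the lid closed.

**Disagreement:** my first camera fit put the slab height at 0.041 to 0.043, and the touches gave 0.049. I used the touch value from then on.

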